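# Dial open the valve-lockout padlock and present it

### The arm

A 7-joint arm with a two-finger parallel gripper is mounted at the origin on the work surface. World frame = base frame: x ahead of the robot, y to its left, z up, the work surface at z = 0. Lengths are in m, angles in degrees, forces in N, time in s.
With the tool pointing down it reaches from about 0.35 to 0.9 m from the base axis. Payload 19.9 kg.
Tool frame: the origin (TCP) lies on the mounting face of the last link; the fingertips stand 199 mm ahead of it and the grasp point (between the pads) lies 180 mm ahead of it; z points along the fingers, y is the line along which they close (so a half turn about z gives the same grasp; the last joint's range is limited). The gripper opens to 94 mm and grips with 3 to 60 N. Pads are 16 mm wide; open, the fingers measure 119 mm over their backs; the gripper's body (75 mm by 177 mm) begins 78 mm behind the grasp point.
Start: joints at [-69.185, 23.915, -0.59, 92.452, 0.269, 63.638, -3.037], TCP at [0.246, 0.574, 0.405] pointing down, gripper open.
Joint ranges: [-161.28, 161.28], [-22.2, 115.67], [-73.04, 71.86], [3.21, 147.25], [-68.34, 248.33], [10.77, 114.83], [-161.83, 161.83]. Speed limits (degrees/s): [108.29, 108.29, 136.94, 136.94, 172.46, 172.46, 172.46].

### API

Orientations are given as a 3x3 rotation matrix whose columns are the frame's x, y, z axes.
In Python, from station import bot, eyes, workorder gives the robot as it stands.
- The arm moves only by the shell command python3 -m crank 'ROWS' [OPENING]. ROWS is JSON, one flat list of numbers, 4 for each row, row after row: the shift along the world's x, y, z in m, then the turn about the world's z in rad. A call has 1 to 10 rows; each row is the pose to reach, as a shift and turn from the pose commanded when the call began; what a row does not reach only later rows make up. A row lasts 1/10 s, in which the tool goes at most 50 mm and 8.59 degrees, less where a joint would pass 70% of its speed; a pose out of reach is approached as far as the arm can. A call with a gripper value outside its range is refused whole. OPENING is the opening, from 0 (shut) to 1 (fully open), set as the call begins (- or left out, the last holds). The fingers move at their own pace and stop on an object; the grip force is fixed at half the most. Time passes only in rows, so rows that repeat a pose let the fingers close. It gives the time, the measured TCP pose, the force, the opening and the grip force at its end, in the units of the state.
- bot.get_state(): the state, without advancing time (a new reading comes with each control period).
- eyes.grab_frame(name): name is "side" or "top" or "wrist"; returns (picture, depth): 420x560x3 uint8, red, green, blue; 420x560 float32, m along the optical axis (not along the pixel's ray), 0 where there is no reading.
- eyes.calibration(name): a dict with "fx", "fy", "cx", "cy" (pixels), "rvec" (rotation vector, rad) and "tvec" (3), from world to camera coordinates, as OpenCV has them. Camera axes: x right, y down, z forward; pixel columns grow to the right and rows downward; lengths in m; the calibration is good to about 2 mm. The wrist camera is an equidistant fisheye: a pixel r from the principal point sees the ray r / f radians off the axis. A picture is of the moment at which its call begins: read the wrist's pose just before it. calibration takes no time and is no camera call; for the wrist camera it gives the pose at the moment of the call.
- workorder.close_job(): hands the job in; it is judged then, once.
The state is a dict: "t": time; "joint_positions": joint angles; "joint_velocities": joint speeds; "joint_efforts": joint torques, N m; "tool_pos": TCP position; "ee_rot": TCP orientation; "contact_force": force on the tool from outside, world axes, zero at the start; "wrist_torque": the same for the moment, N m; "grip_width": opening from 0.0 (shut) to 1.0 (fully open); "grasp_force": force on a finger pad.
Only numpy, scipy, OpenCV 4.12 (cv2) and the standard library are available. Lean on these libraries where they do the work, as an engineer would, in place of code of your own. Each camera call takes 0.05 s, during which the arm holds its last target. There are 200 camera calls.

### The job

The dial padlock that locks out the gas valve lies shut in its cradle on the regulator bench. Turn its dial until the pointed end of the grip clicks into the notch at the long double mark beside the shackle, pull the shackle straight out to its stop, then lift the open lock out of the cradle. Finish while still holding it up and still, dial upwards and roughly level, with the shackle out, the lock at least a hand's width (100 mm) above where it lay; leave the other things on the bench alone.

Things in the scene. Friction and masses are not known exactly. Their poses are not given: they have to be found in the camera images.
- lock: loose steel padlock, about 0.5 kg, lying flat, dial up. Body 70 mm (its x) by 58 (y) by 30 (z); origin at the centre of that block, 55 mm above the bench at the start. x points out of the end face where the shackle leaves, z up. It can be gripped from above across the 58 mm: both long sides are bare for 24 mm either side of the middle, and free below. It lifts straight up out of the cradle.
- open_mark (a point): the long double mark on the lock's top face, on its +x side beside the shackle, 30 mm from the dial's axis. Seven short single marks stand at the other 45 degree steps round the dial.
- dial (a joint): dial angle (rad), positive anticlockwise from above, endless. 0 or any multiple of 2 pi = pointed end at the double mark, the one place where the shackle comes out (within 0.12 rad). It starts at rest in any other notch. A spring clicks it into notches every 0.785 rad, some 0.08 N m from notch to notch; let go near a notch it snaps in. At a wrong notch the shackle gives about 3 mm and stops.
- dial_grip (a point): centre of the dial's grip, on the dial's axis, 28.5 mm above the lock's origin. The grip is an upright black bar 11 mm thick, 18 to 39 mm above the lock's origin, from 19 mm behind the axis to a wedge-pointed end 20 mm ahead; under it a flat round skirt, 47 mm across, lies on the lock's top face. This frame turns with the dial: x along the bar to the pointed end (pale line on top), z up.
- pointer (a point): the dial grip's pointed end, 20 mm from the dial's axis, half-way up the bar; turns with the dial.
- shackle (a joint): how far the shackle is out of the lock (m): 0 = shut, 0.016 = out at its stop. Sliding takes about 3 N; it stays where it is left.
- shackle_bend (a point): middle of the shackle's crossbar. The shackle is a flat U of round 8 mm bar at the height of the lock's origin, in free air 55 mm above the bench; legs along the lock's x, 42 mm apart centre to centre (50 overall); crossbar 87 mm from the lock's origin when shut, 52 from the end face. It pulls out along the lock's +x. Pinch both legs from outside, or the crossbar, or hook the loop.
- cradle: fixed metal cradle, keeps the lock from sliding or turning (1 mm play). Origin on the bench under the lock, axes as the lock's. Base 120 x 90 x 8 mm; column 66 x 40 up to the lock's underside, 40 mm above the bench. Four lips outside the long sides at x = 24 to 34 mm either side, y to 36, 50 high; back stop at x = -36 to -42; front post 18 wide, x = 36 to 43, 56 high, between the legs.
- regulator: bystander: chromed gas regulator lying on the bench: round can, gauge, clear tube, black knob; about 170 x 155 mm, 81 mm high; origin under its block.
- spanner: bystander: steel spanner lying flat on the bench.
- coupling: bystander: small brass coupling standing upright, 28 mm wide, 50 mm high; origin under it.
Mind the look-alikes: they are no part of the job. Of the things that look like the lock, the middle-sized one is meant. Of the things shaped like the cradle, the metal one is meant.

How it is judged (in metres and radians):
On the way, in this order (a step that is already met when the one before it is completed fails the run):
1. the dial's pointed end stands in the notch at the double mark, the lock in its cradle (y of pointer in the frame of lock between -0.004 and 0.004 m and x of pointer in the frame of lock above 0.015 m and distance of lock from where it was at the start of the episode below 0.02 m), for 0.2 s.
2. the shackle is pulled out to its stop (value of joint shackle above 0.0135 m), for 0.2 s.
At the end, for the whole second after the job is handed in: The lock is held still in the fingers, its centre at least 90 mm above where it lay (145 mm above the bench) and clear of the cradle, dial upwards within 0.4 rad of level, the shackle out by more than 12 mm of its 16 mm (z of lock in the frame of cradle above 0.145 m and value of joint shackle above 0.012 m and angle between lock's own z axis and vertical below 0.4 rad and contact force between lock and the fingers above 2 N and contact force between lock and cradle below 0.1 N and linear speed of lock below 0.03 m/s); the arm keeps its last pose, push and grip.
It fails at once if the regulator is pushed away (distance of regulator from where it was at the start of the episode above 0.02 m).
It fails at once if the spanner is pushed away (distance of spanner from where it was at the start of the episode above 0.02 m).
It fails at once if the coupling is pushed away (distance of coupling from where it was at the start of the episode above 0.02 m).
It also fails if it takes over 61 s, if anything falls off the work surface, if the arm or the gripper's body presses on something with over 40 N, if the wrist force passes 120 N, or if a joint passes its speed limit or range.

## Working session

There is one attempt and no reset: what is moved stays moved. The work goes in short steps, Python scripts to look and compute and a shell command to move; the robot and the scene stay as the last step left them, time stands still between calls to the robot, and variables do not carry over. Pictures are saved under pics/ and viewed, at most 10 in all, crops included, and the job is handed in when it is done.

```bash
ls; mkdir -p pics; python3 - <<'E'
from station import bot,eyes
import cv2,numpy as np
s=bot.get_state();print(s)
for n in("top","side"):
    p,d=eyes.grab_frame(n);cv2.imwrite(f"pics/{n}0.png",p[:,:,::-1]);np.save(f"pics/{n}0.npy",d);print(eyes.calibration(n))
E
```

```text
pics
{'t': 0.0, 'joint_positions': array([-69.18664657,  23.94830798,  -0.59064324,  92.48505384,
         0.2682872 ,  63.63879634,  -3.03838107]), 'joint_velocities': array([ 0.04155111, -0.02765529, -0.04558024, -0.01530307,  0.03343548,
        0.11443955, -0.04851149]), 'joint_efforts': array([ 2.25905191e-03, -8.51253247e+01,  6.40655290e-01, -4.25983858e+01,
       -4.86136728e-02,  1.86815928e-02,  1.33608614e-04]), 'tool_pos': array([0.24606226, 0.57437803, 0.40402563]), 'ee_rot': array([[-9.19186839e-01,  3.93821510e-01, -4.17513427e-04],
       [ 3.93821724e-01,  9.19186106e-01, -1.16267290e-03],
       [-7.41130571e-05, -1.23313949e-03, -9.99999237e-01]]), 'contact_force': array([-0.66418641, -0.69644382,  0.0773541 ]), 'wrist_torque': array([ 0.0448783 , -0.02074928, -0.00154364]), 'grasp_force': 0.0, 'grip_width': 0.9985945223194058}
{'fx': 474.050920212311, 'fy': 474.050920212311, 'cx': 280.59058603961887, 'cy': 214.54606643238745, 'rvec': array([ 2.16653506, -2.15480252,  0.11394318]), 'tvec': array([0.01404617, 0.58471074, 1.38066091])}
{'fx': 415.11521013988033, 'fy': 415.11521013988033, 'cx': 284.4673509735377, 'cy': 203.9733063964389, 'rvec': array([ 2.17495159, -0.66344242,  0.32961363]), 'tvec': array([-0.48823748,  0.29122849,  0.78292297])}
```

View pics/top0.png

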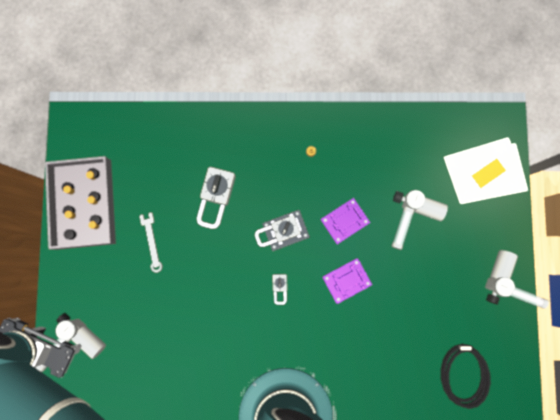

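View pics/side0.png

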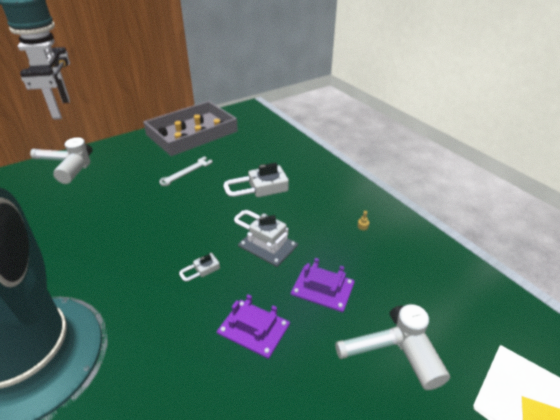

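Lock candidates in the top picture: a large one at (216,190), a middle-sized one in the metal cradle at (285,229), and a small one at (280,288). The purple cradles at (345,220) and (347,281) are decoys. I choose (285,229) and check it in a close crop.

```bash
cat > h.py <<'E'
import numpy as np,cv2
from station import bot,eyes
def ray(c,uv,wrist=False):
    R=cv2.Rodrigues(c["rvec"])[0];uv=np.atleast_2d(uv).astype(float)
    x=(uv-[c["cx"],c["cy"]])/[c["fx"],c["fy"]]
    if wrist:
        r=np.linalg.norm(x,axis=1,keepdims=True)+1e-9
        d=np.c_[x/r*np.sin(r),np.cos(r)]
    else: d=np.c_[x,np.ones(len(x))]
    return -R.T@c["tvec"],d@R
def onz(c,uv,z,wrist=False):
    o,d=ray(c,uv,wrist);return o+d*((z-o[2])/d[:,2:])
def topix(c,P,wrist=False):
    R=cv2.Rodrigues(c["rvec"])[0];q=np.atleast_2d(P)@R.T+c["tvec"]
    if wrist:
        n=np.linalg.norm(q[:,:2],axis=1,keepdims=True);x=q[:,:2]/n*np.arctan2(n,q[:,2:])
    else:x=q[:,:2]/q[:,2:]
    return x*[c["fx"],c["fy"]]+[c["cx"],c["cy"]]
def snap(n,name):
    c=eyes.calibration(n);p,d=eyes.grab_frame(n);cv2.imwrite(f"pics/{name}.png",p[:,:,::-1]);np.savez(f"pics/{name}.npz",p=p,d=d,**c);return c,p,d
E
python3 - <<'E'
from h import *
p=cv2.imread("pics/top0.png")[195:265,245:325];cv2.imwrite("pics/crop0.png",cv2.resize(p,None,fx=7,fy=7,interpolation=2))
c=eyes.calibration("top")
print(onz(c,[[286,228],[260,239],[300,223]],.07))
print("coupling",onz(c,[311,151],.03))
E
```

```text
[[ 0.54135415  0.0010855   0.07      ]
 [ 0.50910667  0.07599395  0.07      ]
 [ 0.55609301 -0.03939318  0.07      ]]
coupling [[ 0.77930232 -0.07384489  0.03      ]]
```

View pics/crop0.png

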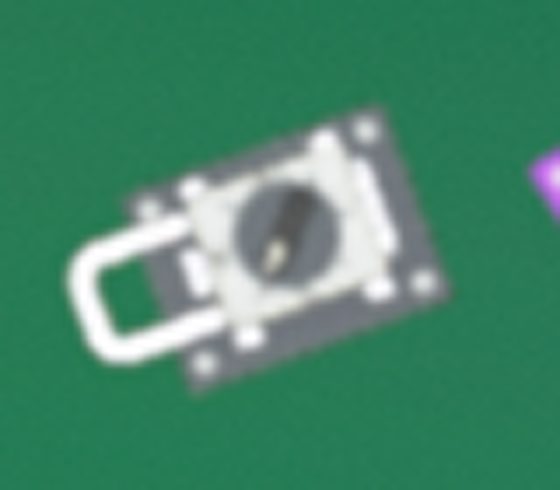

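Crop confirms it: the middle lock sits in the grey metal cradle, its shackle to the left (about +y world), and the grip's pale line points down-left in the picture. Next I move the wrist camera over it.

```bash
python3 -m crank '[0.02,-0.045,0,-0.1, 0.04,-0.09,0,-0.2, 0.06,-0.135,0,-0.3, 0.08,-0.18,0,-0.4, 0.1,-0.225,0,-0.5, 0.12,-0.27,0,-0.6, 0.14,-0.315,0,-0.7, 0.16,-0.36,0,-0.77, 0.18,-0.4,0,-0.77, 0.2,-0.44,0,-0.77]'
python3 -m crank '[0.02,-0.04,0,0, 0.04,-0.08,0,0, 0.06,-0.11,0,0, 0.08,-0.134,0,0, 0.09,-0.134,0,0, 0.09,-0.134,0,0,0.09,-0.134,0,0]'
python3 - <<'E'
from h import *
c,p,d=snap("wrist","w1")
s=bot.get_state();print(s["t"],s["tool_pos"],s["ee_rot"],c, topix(c,[[.54,0,.07]],True))
E
```

```text
t: 1.1
tool_pos: [0.4465, 0.1326, 0.4047]
ee_rot: [[-0.385, 0.923, 0.0], [0.923, 0.385, 0.0], [0.0, 0.0, -1.0]]
contact_force: [0.1, 0.6, 0.1]
grip_width: 0.998
grasp_force: 0.0
t: 1.8
tool_pos: [0.5357, 0.0014, 0.4043]
ee_rot: [[-0.387, 0.922, -0.001], [0.922, 0.387, 0.0], [0.0, -0.001, -1.0]]
contact_force: [-0.0, 0.5, 0.4]
grip_width: 1.0
grasp_force: 0.0
1.85 [0.53559013 0.00152441 0.40442193] [[-3.87039943e-01  9.22062678e-01 -7.07336492e-04]
 [ 9.22062800e-01  3.87040203e-01  2.72848449e-04]
 [ 5.25351031e-04 -5.46605418e-04 -9.99999713e-01]] {'fx': 325.19226210127806, 'fy': 325.19226210127806, 'cx': 279.78414683542684, 'cy': 206.54191453208188, 'rvec': array([-2.80904798, -0.56485876, -0.07792208]), 'tvec': array([-0.49388195, -0.22689339,  0.335383  ])} [[283.87502697 199.6948604 ]]
```

View pics/w1.png

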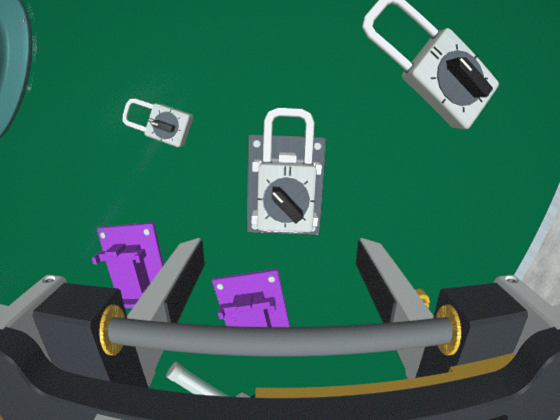

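The wrist view shows the lock at (287,198), shackle upward (image up = lock +x), double mark near (287,168). The grip runs up-left to down-right. I enlarge it and measure the axes.

```bash
python3 - <<'E'
from h import *
z=np.load("pics/w1.npz");c={k:z[k] for k in("fx","fy","cx","cy","rvec","tvec")};p=z["p"]
cv2.imwrite("pics/w1c.png",cv2.resize(p[95:240,235:340,::-1],None,fx=4,fy=4,interpolation=2))
print(topix(c,[[.54,0,.07]],True))
# body-white mask
h=cv2.cvtColor(p,cv2.COLOR_RGB2HSV);m=((h[...,2]>190)&(h[...,1]<40)).astype(np.uint8);m[:95]=0;m[240:]=0;m[:,:235]=0;m[:,340:]=0
R=cv2.Rodrigues(c["rvec"])[0];print("cam",-R.T@c["tvec"],"axis",R[2])
# shackle: rows 105-150 white -> z=.055
for v in range(106,158,6):
    u=np.flatnonzero(m[v]); 
    if len(u): print(v,u[0],u[-1],onz(c,[[u[0],v],[u[-1],v]],.055,True)[:,:2].round(4).tolist())
u=np.argwhere(m[100:130,280:300])[:,0];print("top row",u.min()+100,onz(c,[[290,u.min()+100]],.055,True))
E
```

```text
[[283.87502697 199.6948604 ]]
cam [0.50434286 0.07556915 0.3844598 ] axis [ 0.10584215 -0.25584776 -0.96090549]
112 268 308 [[0.4918, 0.074], [0.5286, 0.0896]]
118 266 311 [[0.4923, 0.0676], [0.5338, 0.0853]]
124 265 313 [[0.4937, 0.0616], [0.5381, 0.0805]]
130 264 313 [[0.495, 0.0556], [0.5405, 0.0749]]
136 264 312 [[0.4974, 0.05], [0.542, 0.0688]]
142 254 312 [[0.4903, 0.0405], [0.5444, 0.0632]]
148 263 319 [[0.5011, 0.0382], [0.5535, 0.0604]]
154 263 311 [[0.5034, 0.0325], [0.5484, 0.0515]]
top row 108 [[0.51048413 0.08621027 0.055     ]]
```

View pics/w1c.png

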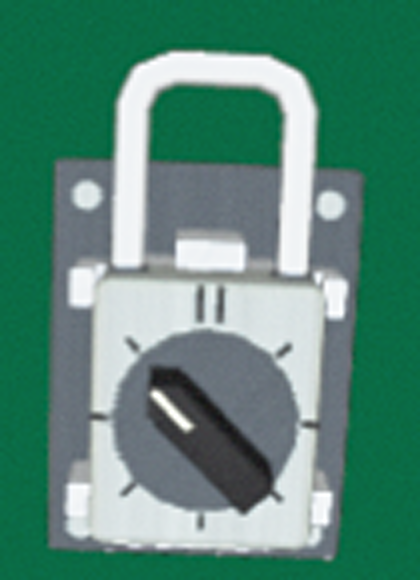

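```bash
python3 - <<'E'
from h import *
z=np.load("pics/w1.npz");c={k:z[k] for k in("fx","fy","cx","cy","rvec","tvec")}
cr=lambda a:(np.array(a)+.5)/4-.5+[235,95]
M=onz(c,cr([[210,303],[200,520],[97,416],[311,425]]),.07,True)
B=onz(c,cr([[57,160],[362,172],[332,557],[50,548]]),.008,True)
S=onz(c,cr([[115,265],[307,265],[115,110],[317,110]]),.055,True)
ang=lambda v:np.degrees(np.arctan2(v[1],v[0]))
print(M,M[:,:2].mean(0),ang(M[0]-M[1]),ang(M[2]-M[3])-90)
print(B,B[:,:2].mean(0),ang(B[0]-B[3]),ang(B[1]-B[2]),ang(B[0]-B[1])-90)
print(S[:2].mean(0),S[2:].mean(0),ang(S[2:].mean(0)-S[:2].mean(0)))
P=onz(c,cr([[172,400],[155,368],[265,485],[170,388],[190,428]]),.094,True);print(P)
# skirt ellipse fit
zp=z["p"];d=z["d"];print(d[190:212:3,270:300:5])
E
```

```text
[[ 0.53136948  0.02861286  0.07      ]
 [ 0.55099536 -0.02401268  0.07      ]
 [ 0.51649229 -0.00864513  0.07      ]
 [ 0.5668853   0.00996839  0.07      ]] [0.54143561 0.00148086] 110.45221362324445 -249.7274230023224
[[ 0.47955899  0.04118737  0.008     ]
 [ 0.56215021  0.07230355  0.008     ]
 [ 0.60285726 -0.03909034  0.008     ]
 [ 0.52098724 -0.07014807  0.008     ]] [0.54138843 0.00106313] 110.41038454015917 110.07399199136674 -249.35614193349647
[0.5290463  0.03564434 0.055     ] [0.51476431 0.07265836 0.055     ] 111.09928670114716
[[ 0.53009457  0.00799025  0.094     ]
 [ 0.52360513  0.01345161  0.094     ]
 [ 0.55811906 -0.00252105  0.094     ]
 [ 0.52857856  0.01043334  0.094     ]
 [ 0.53650468  0.00343843  0.094     ]]
[[0.32081562 0.30189714 0.30668625 0.31904683 0.32107776 0.3181586 ]
 [0.31910604 0.29825208 0.2983282  0.31573758 0.31926528 0.3187941 ]
 [0.32038072 0.29797867 0.29938    0.30200085 0.3213152  0.31826308]
 [0.32187733 0.30035725 0.30021834 0.29928017 0.31190994 0.32241175]
 [0.32252225 0.30044627 0.30069038 0.30126524 0.3021063  0.32423675]
 [0.32302648 0.32444584 0.30163056 0.30170757 0.30171514 0.31210756]
 [0.3257477  0.32431224 0.30465245 0.30277103 0.3025628  0.3040878 ]
 [0.3241464  0.32581612 0.32619712 0.30350947 0.30294368 0.30277342]]
```

```bash
python3 -m crank '[0.002,0,-0.02,0.14, 0.004,0,-0.04,0.28, 0.006,0,-0.05,0.42, 0.006,0,-0.06,0.56, 0.006,0,-0.07,0.7, 0.006,0,-0.08,0.744, 0.006,0,-0.085,0.744, 0.006,0,-0.085,0.744, 0.006,0,-0.085,0.744]' 0.4
python3 - <<'E'
from h import *
s=bot.get_state();R=s["ee_rot"];print(s["tool_pos"],np.degrees(np.arctan2(R[1,0],R[0,0])),R[:,2])
E
```

```text
t: 2.75
tool_pos: [0.5421, 0.0008, 0.3201]
ee_rot: [[-0.908, 0.418, 0.0], [0.418, 0.908, 0.0], [-0.0, 0.0, -1.0]]
contact_force: [0.2, 0.0, 0.4]
grip_width: 0.405
grasp_force: 0.0
[0.54205891 0.00084713 0.32006714] 155.26814316103147 [ 3.50581519e-04  2.29281178e-05 -9.99999938e-01]
```

```bash
python3 -m crank '[-0.0005,0.0005,-0.015,0, -0.0005,0.0005,-0.03,0, -0.0005,0.0005,-0.044,0, -0.0005,0.0005,-0.044,0,-0.0005,0.0005,-0.044,0]'
python3 -m crank '[0,0,0,0, 0,0,0,0, 0,0,0,0, 0,0,0,0, 0,0,0,0, 0,0,0,0]' 0
```

```text
t: 3.25
tool_pos: [0.5417, 0.001, 0.2759]
ee_rot: [[-0.908, 0.418, -0.0], [0.418, 0.908, -0.0], [0.0, -0.0, -1.0]]
contact_force: [-0.2, -0.0, 1.4]
grip_width: 0.397
grasp_force: 0.0
t: 3.85
tool_pos: [0.5418, 0.001, 0.2759]
ee_rot: [[-0.909, 0.418, 0.0], [0.418, 0.909, 0.0], [-0.0, 0.0, -1.0]]
contact_force: [-0.6, -0.6, 6.0]
grip_width: 0.116
grasp_force: 30.0
```

```bash
python3 -m crank '[0,0,0,-0.1, 0,0,0,-0.2, 0,0,0,-0.3, 0,0,0,-0.4, 0,0,0,-0.5, 0,0,0,-0.6, 0,0,0,-0.7, 0,0,0,-0.785, 0,0,0,-0.785, 0,0,0,-0.785]'
python3 -m crank '[0,0,0,0, 0,0,0,0, 0,0,0,0]' 0.4
python3 -m crank '[0,0,0.03,0, 0,0,0.07,0, 0,0,0.11,0, 0,0,0.14,0, 0,0,0.14,0, 0,0,0.14,0]' 1
python3 - <<'E'
from h import *
c,p,d=snap("wrist","w2");s=bot.get_state();R=s["ee_rot"];print(s["t"],s["tool_pos"],np.degrees(np.arctan2(R[1,0],R[0,0])))
u=topix(c,[[.5414,.0013,.07]],True)[0].astype(int);print(u)
cv2.imwrite("pics/w2c.png",cv2.resize(p[u[1]-105:u[1]+45,max(u[0]-60,0):u[0]+60,::-1],None,fx=4,fy=4,interpolation=2))
E
```

```text
t: 4.85
tool_pos: [0.5419, 0.001, 0.2759]
ee_rot: [[-0.349, 0.937, 0.001], [0.937, 0.349, -0.0], [-0.0, 0.001, -1.0]]
contact_force: [0.6, -0.4, 5.8]
grip_width: 0.113
grasp_force: 30.0
t: 5.15
tool_pos: [0.5415, 0.001, 0.2755]
ee_rot: [[-0.348, 0.938, -0.0], [0.938, 0.348, -0.0], [0.0, -0.0, -1.0]]
contact_force: [0.6, 0.1, -1.0]
grip_width: 0.33
grasp_force: 0.0
t: 5.75
tool_pos: [0.5415, 0.001, 0.4157]
ee_rot: [[-0.348, 0.938, 0.001], [0.938, 0.348, 0.0], [0.0, 0.001, -1.0]]
contact_force: [0.9, 0.5, -0.6]
grip_width: 0.845
grasp_force: 0.0
5.8 [0.54136271 0.00105662 0.41490665] 110.3494344252651
[279 193]
```

View pics/w2c.png

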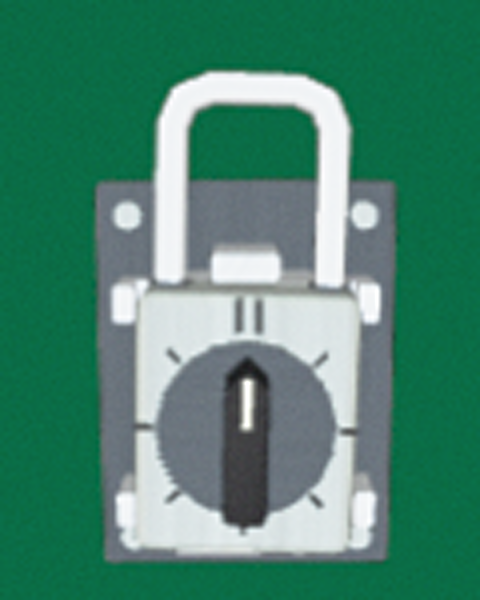

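The pointer now stands at the double mark (crop: tip at (247,360), mark at (248,315)). Next I pinch the shackle legs.

```bash
python3 -m crank '[-0.011,0.03,-0.02,0, -0.022,0.06,-0.05,0, -0.022,0.06,-0.09,0, -0.022,0.06,-0.13,0, -0.022,0.06,-0.16,0, -0.022,0.06,-0.18,0, -0.022,0.06,-0.18,0]' 1
python3 -m crank '[0,0,0,0, 0,0,0,0, 0,0,0,0, 0,0,0,0, 0,0,0,0, 0,0,0,0, 0,0,0,0]' 0
```

```text
t: 6.5
tool_pos: [0.5183, 0.0607, 0.2323]
ee_rot: [[-0.347, 0.938, -0.006], [0.938, 0.347, -0.002], [0.0, -0.006, -1.0]]
contact_force: [0.2, -0.1, 0.4]
grip_width: 1.003
grasp_force: 0.0
t: 7.2
tool_pos: [0.5198, 0.0611, 0.2358]
ee_rot: [[-0.348, 0.938, 0.0], [0.938, 0.348, 0.0], [0.0, 0.0, -1.0]]
contact_force: [-0.0, 0.7, 3.1]
grip_width: 0.517
grasp_force: 30.0
```

```bash
python3 -m crank '[-0.001,0.003,0,0, -0.002,0.006,0,0, -0.0035,0.009,0,0, -0.0045,0.012,0,0, -0.0053,0.0145,0,0, -0.0058,0.0155,0,0, -0.006,0.0162,0,0, -0.006,0.0162,0,0, -0.006,0.0162,0,0]'
python3 - <<'E'
from h import *
c,p,d=snap("wrist","w3");u=topix(c,[[.5414,.0013,.07]],True)[0].astype(int);print(u,bot.get_state()["contact_force"])
cv2.imwrite("pics/w3c.png",cv2.resize(p[max(0,u[1]-150):u[1]+60,max(u[0]-100,0):u[0]+100,::-1],None,fx=2.8,fy=2.8,interpolation=2))
E
```

```text
t: 8.1
tool_pos: [0.5136, 0.0773, 0.2356]
ee_rot: [[-0.348, 0.938, -0.0], [0.938, 0.348, 0.0], [0.0, -0.0, -1.0]]
contact_force: [-0.6, -0.4, 2.0]
grip_width: 0.52
grasp_force: 30.0
[279 387] [-0.33884347  0.29659395  2.19378774]
```

View pics/w3c.png

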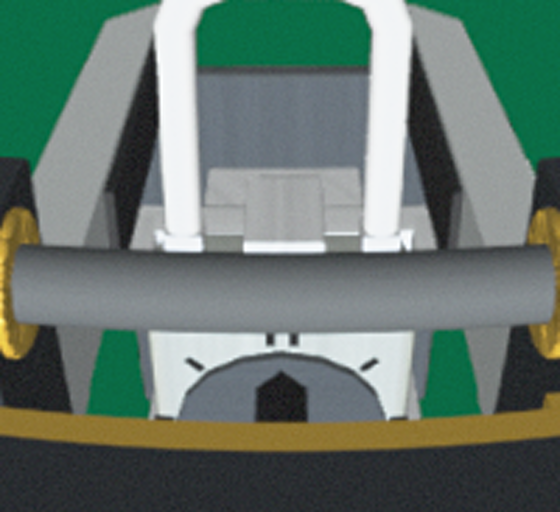

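The pads grip both legs (around (180,130) and (390,130) in the crop), and the shackle appears to have come out with them. I pull a touch further to feel the stop.

```bash
python3 -m crank '[-0.0003,0.001,0,0, -0.0007,0.002,0,0, -0.0007,0.002,0,0]'
python3 -m crank '[0,0,0,0, 0,0,0,0, 0,0,0,0, 0,0,0,0]' 1
python3 -m crank '[0,0,0.05,0, 0.005,-0.01,0.1,0, 0.015,-0.03,0.14,0, 0.028,-0.078,0.18,0, 0.028,-0.078,0.18,0,0.028,-0.078,0.18,0,0.028,-0.078,0.18,0]' 1
python3 - <<'E'
from h import *
c,p,d=snap("wrist","w4");s=bot.get_state();print(s["tool_pos"])
X=np.array([-.3486,.9373,0]);Y=np.array([-.9373,-.3486,0]);L=np.array([.5414,.0013,.055])
h=cv2.cvtColor(p,cv2.COLOR_RGB2HSV);print("expected outer edge shut/open",topix(c,[L+.091*X,L+.107*X],True))
u,v=topix(c,L+.1*X,True)[0].astype(int)
m=(h[:,u,2]>150)&(h[:,u,1]<60);print(u,np.flatnonzero(m)[:40])
a=topix(c,L,True)[0].astype(int)
cv2.imwrite("pics/w4c.png",cv2.resize(p[max(0,a[1]-130):a[1]+50,a[0]-70:a[0]+70,::-1],None,fx=3.3,fy=3.3,interpolation=2))
E
```

```text
t: 8.45
tool_pos: [0.5132, 0.0781, 0.2357]
ee_rot: [[-0.347, 0.938, 0.001], [0.938, 0.347, -0.002], [-0.002, 0.0, -1.0]]
contact_force: [3.5, -10.7, 0.1]
grip_width: 0.521
grasp_force: 30.0
t: 8.85
tool_pos: [0.5128, 0.0794, 0.2356]
ee_rot: [[-0.348, 0.938, -0.0], [0.938, 0.348, 0.0], [0.0, -0.0, -1.0]]
contact_force: [0.2, 0.0, 0.5]
grip_width: 0.827
grasp_force: 0.0
t: 9.55
tool_pos: [0.5406, 0.0022, 0.4145]
ee_rot: [[-0.348, 0.937, -0.002], [0.937, 0.348, 0.0], [0.001, -0.001, -1.0]]
contact_force: [0.1, 0.2, 0.1]
grip_width: 1.001
grasp_force: 0.0
[0.54052634 0.00255913 0.41419621]
expected outer edge shut/open [[281.03953645 106.47421089]
 [281.03168302  91.19926211]]
281 [ 91  92  93  94  95  96  97  98 151 152 153 154 155 156 157 158 159 160
 161 162 163 164 165 166 167 168 169 170 171 172 173 183 184 185 186 187
 188 189 190 191]
```

View pics/w4c.png

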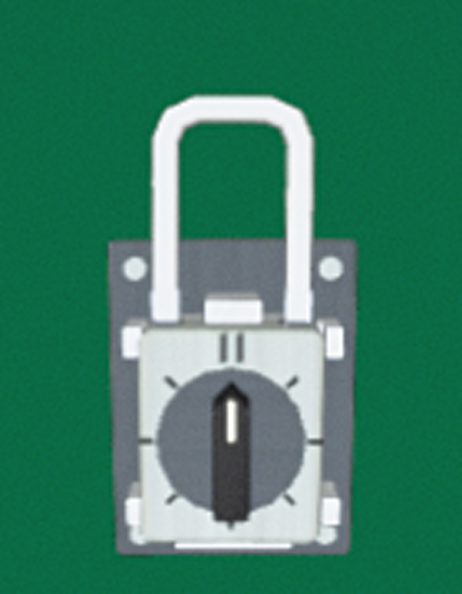

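Stop felt (11 N) and the crossbar's outer edge is at row 91, where it should be at full travel. Now I grip the body and lift.

```bash
python3 -m crank '[0.0005,0,-0.04,0, 0.0005,0,-0.08,0, 0.0005,0,-0.12,0, 0.0005,0,-0.15,0, 0.0005,0,-0.17,0, 0.0005,0,-0.18,0, 0.0005,0,-0.18,0, 0.0005,0,-0.18,0]' 1
python3 -m crank '[0,0,0,0, 0,0,0,0, 0,0,0,0, 0,0,0,0, 0,0,0,0, 0,0,0,0, 0,0,0,0]' 0
python3 -m crank '[0,0,0.01,0, 0,0,0.02,0, 0,0,0.035,0, 0,0,0.05,0, 0,0,0.07,0, 0,0,0.09,0, 0,0,0.11,0, 0,0,0.125,0, 0,0,0.13,0, 0,0,0.13,0]' 0
python3 -m crank '[0,0,0,0, 0,0,0,0, 0,0,0,0, 0,0,0,0]' 0
python3 - <<'E'
from h import *
c,p,d=snap("side","s5");s=bot.get_state();print(s["t"],s["tool_pos"],s["contact_force"])
cv2.imwrite("pics/s5c.png",cv2.resize(p[120:280,170:370,::-1],None,fx=3.5,fy=3.5,interpolation=2))
E
```

```text
t: 10.4
tool_pos: [0.5415, 0.0015, 0.236]
ee_rot: [[-0.348, 0.937, 0.0], [0.937, 0.348, -0.0], [-0.0, 0.0, -1.0]]
contact_force: [1.2, 0.3, 1.1]
grip_width: 1.0
grasp_force: 0.0
t: 11.1
tool_pos: [0.5415, 0.0012, 0.2358]
ee_rot: [[-0.348, 0.938, 0.0], [0.938, 0.348, 0.0], [0.0, 0.0, -1.0]]
contact_force: [-1.9, 0.2, 5.3]
grip_width: 0.614
grasp_force: 30.0
t: 12.1
tool_pos: [0.5414, 0.0012, 0.3665]
ee_rot: [[-0.348, 0.938, 0.001], [0.938, 0.348, 0.0], [-0.0, 0.001, -1.0]]
contact_force: [-0.1, -0.2, -5.2]
grip_width: 0.616
grasp_force: 30.0
t: 12.5
tool_pos: [0.5414, 0.0012, 0.3653]
ee_rot: [[-0.348, 0.938, -0.001], [0.938, 0.348, -0.0], [-0.0, -0.001, -1.0]]
contact_force: [0.5, -0.7, -5.0]
grip_width: 0.614
grasp_force: 30.0
12.55 [0.54140143 0.0011317  0.36533199] [-0.0634462   0.48226619 -5.30921602]
```

View pics/s5c.png

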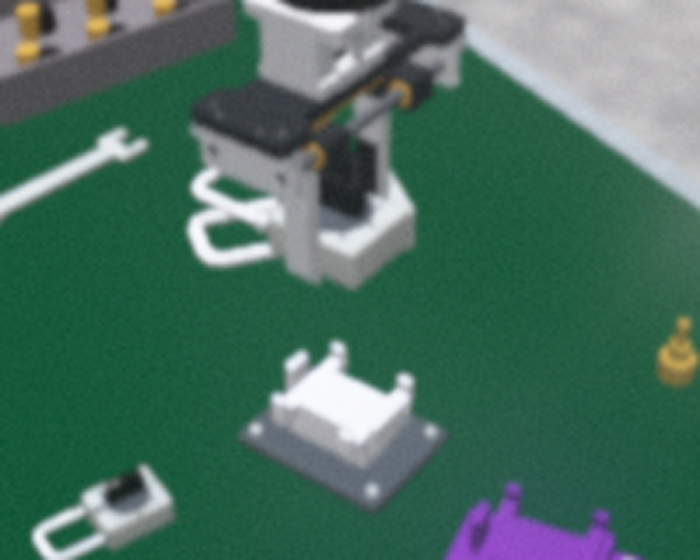

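The lock hangs level at about (345,230) in the crop, 130 mm up, with the shackle out. The metal cradle below at (345,430) is empty, and nothing else has moved.

```bash
python3 -c "
from station import workorder
print(workorder.close_job())"
```

```text
the job is handed in; nothing more can be done
None
```

Job handed in, verdict not shown: dial set to the double mark, shackle pulled out to its stop, and the open lock held level and still about 130 mm above where it lay, with none of the other things touched.

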